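# Load a heat-sink block under the spring guard of a test bay

### The arm

A 7-joint arm with a two-finger parallel gripper is mounted at the origin on the work surface. World frame = base frame: x ahead of the robot, y to its left, z up, the work surface at z = 0. Lengths are in m, angles in rad, forces in N, time in s.
With the tool pointing down it reaches from about 0.4 to 0.875 m from the base axis. Payload 19.3 kg.
Tool frame: the origin (TCP) lies at the very end of the fingers, on their centre line; the grasp point (between the pads) lies 19 mm behind it; z points along the fingers, y is the direction in which the jaws open and shut (so a half turn about z gives the same grasp; the last joint's range is limited). The gripper opens to 85 mm and grips with 20 to 120 N. Pads are 22 mm wide; open, the fingers measure 114 mm over their backs; the gripper's body (76 mm by 85 mm) begins 54 mm behind the grasp point. The pads swing forward as they close: fully open they stand 13 mm farther back than shut.
Start: joints at [1.26, 0.521, -0.036, 1.599, 0.021, 1.021, -0.113], TCP at [0.149, -0.607, 0.205] pointing down, gripper open.
Joint ranges: [-2.91, 2.91], [-0.3, 2.13], [-1.5, 1.42], [0.17, 2.43], [-1.26, 4.41], [0.16, 1.93], [-2.52, 2.52]. Speed limits (rad/s): [1.89, 1.89, 2.39, 2.39, 3.01, 3.01, 3.01].

### API

Orientations are given as [roll, pitch, yaw] about the fixed x, y, z axes, in that order (R = Rz(yaw) Ry(pitch) Rx(roll)).
In Python, from workcell import bot gives the robot as it stands.
- The arm moves only by the tool carry_out, never from a script. Its argument "targets" is a list of rows, each a list of 7 numbers: the shift along the tool's x, y, z in mm, then the turn, a rotation vector about the tool's x, y, z in units of 6 degrees (1.0 is 6 degrees), then the closure in counts, from 0 (fully open) to 255 (shut). A call has 1 to 5 rows; each row shifts and turns the commanded pose from where the row before left it, along the tool's axes as they then stand; what a row does not reach is not made up. A row lasts 1/12 s, in which the tool goes at most 41.7 mm and 7.16 degrees, less where a joint would pass 70% of its speed; a pose out of reach is approached as far as the arm can. A call is refused whole if a number of a shift passes 41.7 or a number of a turn 1, either way. A call with a gripper value outside its range is refused whole. The fingers move at their own pace and stop on an object; "force" is the grip in N (left out, the last holds). Time passes only in rows, so rows that do not move let the fingers close. It gives the time, the measured TCP pose, the force and the opening at its end, in the units of the state.
- bot.observe(): the state, without advancing time (a new reading comes with each control period).
- bot.grab_frame(name): name is "scene" or "top" or "wrist"; returns a dict with "color" (480x640x3 uint8, red, green, blue), "z_map" (480x640 float32, m along the optical axis (not along the pixel's ray), 0 where there is no reading), "K" (3x3 intrinsics, pixels), "k1" (the pictures are not rectified: a ray, as slopes to the right and down, at radius r is drawn at 1 + k1 r^2 times it, then the intrinsics apply), "cam_to_world" (4x4, takes a point from camera to world coordinates); the wrist camera has in their place "T_tool_cam" (4x4, takes a point from camera to tool coordinates, whose origin is the TCP and whose axes are the flange's). Camera axes: x right, y down, z forward; pixel columns grow to the right and rows downward; lengths in m; the calibration is good to about 2 mm. A picture is of the moment at which its call begins: read the wrist's pose just before it.
- bot.job_done(): hands the job in, once; it reports no verdict.
The state is a dict: "clock": time; "qpos": joint angles; "qd": joint speeds; "joint_efforts": joint torques, N m; "position": TCP position; "tool_rot": TCP orientation; "force": force on the tool from outside, world axes, zero at the start; "moment": the same for the moment, N m; "grip_width": finger opening in m.
Only numpy, scipy, OpenCV 4.12 (cv2) and the standard library are available. Lean on these libraries where they do the work, as an engineer would, in place of code of your own. Each camera call takes 0.05 s, during which the arm holds its last target. There are 200 camera calls.

### The job

Press the test bay's long thumb bar down with one fingertip so that its spring-closed guard swings up, and keep it down while the other fingertip pushes the finned heat-sink block by its tongue along the lane, under the guard and fully home against the end stop. Then draw the fingers back and let the guard spring shut over the block. Only push the block, do not pinch or lift it, and leave everything else on the bench where it stands.

Things in the scene. Friction and masses are not known exactly. Their poses are not given: they have to be found in the camera images.
- bay: Test bay, a low fixture fixed to the table. x runs along the lane in the pushing direction, y to its left, z up; origin at table height, lane centre line, entrance of the bay. The following are mm in this frame. Dark base plate x -158..74, y -30..82, top (lane floor) z 6. Lane rails x -154..-6, inner faces y +-18, 4 thick, tops z 13. Hinge posts at x -154 and 70, y 28, 10 wide, tops z 40.
- bay_stop (a point): Centre of the end stop's face: bay frame x 62, y 0, z 25 mm (stop top z 44). Bay walls beyond the entrance: inner faces y +-18; right wall top z 42, left wall top z 26. The block is home when its front face touches the stop.
- guard_angle (a joint): Guard angle, rad: 0 shut, 0.92 fully open (stop). Hinge pin parallel to the lane at y 28, z 31 mm (bay frame). Pressing the thumb bar down swings its free -y edge up, over to +y. Spring-closed at all times: 0.08 N m shut, 0.2 N m open, i.e. 2 to 7 N of finger force on the bar. The block passes under it from about 0.6 rad; fully open its top is at z 81 mm.
- guard_skirt (a point): Middle of the lower edge of the guard's aluminium front skirt. Shut, the skirt spans bay frame x -3..0, y -20..13, down to z 35 mm, and blocks the block but not its lower tongue. Behind it the guard is a clear plate, x -3..63, y -20..24, 3 mm thick, underside z 46.
- guard: The guard with its thumb bar; origin on the hinge pin at the entrance (bay frame 0, 28, 31 mm). The bar: aluminium strip with dark ribs, 4 mm thick, 45 mm wide out from the pin to +y, beside the lane from x -149 to -1. Shut it rises outward at 25 deg (outer edge y 69, z 50); fully open it slopes down outward at 28 deg (outer edge y 68, z 10; upper face z 18 at y 57).
- thumb_bar_top (a point): Point on the upper face of the thumb bar, middle of its length (bay frame x -75 mm), 36 mm out from the hinge pin; moves with the bar. A fingertip may slide along the bar in x while pressing it.
- block: Finned aluminium heat-sink block 56 (x) x 32 (y) x 38 (z) mm, 0.11 to 0.22 kg, standing in the lane before the bay, its x along the lane. Origin: centre of the finned part's underside. Home, the origin is at x 34 mm in the bay frame, and the tongue's end at x -24, still outside the guard.
- tongue_end (a point): Centre of the rear end face of the block's black tongue, the face to push: 58 mm behind the block's origin, 13 mm above its underside. The tongue is 14 mm wide, 26 mm tall from the underside, and sticks out 30 mm behind the fins.
- spare_sink: Bystander: a like finned block without a tongue, 56 x 32 x 38 mm, on the table to the right of the bay; origin centre of underside.
- bead_cup: Bystander: open steel cup, 68 mm across, 45 mm tall, right of the lane; origin centre of underside.
- weight_ring: Bystander: steel ring, 70 mm across, 16 mm high, left of the bay; origin centre of underside.
- stencil_block: Bystander: dark steel block 45 x 45 x 18 mm; origin centre of underside.
- driver: Bystander: screwdriver 170 mm long lying on the table.
- flux_jar: Bystander: small jar, 50 mm across and 50 mm tall; origin centre of underside.
- tip_tin: Bystander: flat steel tin 80 x 55 x 22 mm; origin centre of underside.
Mind the look-alikes: they are no part of the job. Leave any pink look-alike of the block alone.

How it is judged:
By the outcome, as a careful person would: the job done as asked, in the order asked, and still so for the second after the job is handed in, with the robot touching nothing.
It also fails if it takes over 37 s, if anything falls off the work surface, if the arm or the gripper's body presses on something with over 40 N, if the wrist force passes 120 N, or if a joint passes its speed limit or range.

## Working session

There is one attempt and no reset: what is moved stays moved. The work goes in short steps, Python scripts to look and compute and a tool call to move; the robot and the scene stay as the last step left them, time stands still between calls to the robot, and variables do not carry over. Pictures are saved under pics/ and viewed, about 8 in all and at most 12, crops included, and the job is handed in when it is done.

Besides the shell and the picture viewer there is one more tool, called after "Request:" as name(argument=value, ...), one argument or row to a line, values as JSON. carry_out: Moves the arm, as the interface text tells. Its arguments: {"type":"object","properties":{"targets":{"type":"array","items":{"type":"array","items":{"type":"number"}}},"force":{"type":"number"}},"required":["targets"]}

```bash
mkdir -p pics; ls
cat > h.py <<'E'
import numpy as np, cv2, pickle
from workcell import bot
def save(name,fn):
    f=bot.grab_frame(name); cv2.imwrite('pics/'+fn+'.png',f['color'][:,:,::-1]); pickle.dump(f,open(fn+'.pkl','wb')); return f
def ray(f,uv,T=None):
    K=f['K'];T=f['cam_to_world'] if T is None else T
    d=(np.array(uv,float)-K[:2,2])/[K[0,0],K[1,1]]; u=d.copy()
    for _ in range(20): u=d/(1+f['k1']*(u@u))
    return T[:3,3],T[:3,:3]@np.array([u[0],u[1],1])
def onz(f,uv,z,T=None):
    o,d=ray(f,uv,T); return o+d*(z-o[2])/d[2]
def depth(f,uv,T=None):
    o,d=ray(f,uv,T); return o+d*f['z_map'][int(uv[1]),int(uv[0])]
E
python3 - <<'E'
from h import *
print(bot.observe())
for n in ['scene','top']:
    f=save(n,n+'1'); print(n,f['K'],f['k1'],f['cam_to_world'])
E
```

```text
pics
{'clock': 0.0, 'qpos': array([ 1.25979893,  0.52200228, -0.03634598,  1.60000758,  0.02118532,
        1.02108734, -0.11280879]), 'qd': array([-0.00033351, -0.00132591,  0.0010327 , -0.00033831, -0.00024156,
        0.0012627 ,  0.00108475]), 'joint_efforts': array([-9.09339687e-04, -9.27124000e+01,  1.97994187e+00, -3.69942534e+01,
        1.78724335e-02,  8.23817798e-03, -1.85918020e-05]), 'position': array([ 0.14893817, -0.60661772,  0.20413299]), 'tool_rot': array([-3.14047387e+00,  5.80592911e-05,  2.40787089e-01]), 'force': array([ 0.07913031, -0.2982746 ,  0.1733457 ]), 'moment': array([ 0.01443629, -0.02280732, -0.03742034]), 'grip_width': 0.08534241760974538}
scene [[545.26339153   0.         327.16262749]
 [  0.         545.26339153 243.44030217]
 [  0.           0.           1.        ]] -0.1354887943601311 [[ 0.64416006  0.5886815  -0.48837682  1.23124993]
 [ 0.76464915 -0.47956146  0.43050258 -0.56606478]
 [ 0.01922221 -0.65074949 -0.75904915  1.06640155]
 [ 0.          0.          0.          1.        ]]
top [[607.08010306   0.         319.66014659]
 [  0.         607.08010306 238.64715644]
 [  0.           0.           1.        ]] -0.16156240355655435 [[ 6.17379355e-03 -9.94450302e-01  1.05026099e-01  4.49118382e-01]
 [-9.99980841e-01 -6.18688997e-03  2.01099220e-04  6.65190131e-03]
 [ 4.49801740e-04 -1.05025328e-01 -9.94469446e-01  1.27616956e+00]
 [ 0.00000000e+00  0.00000000e+00  0.00000000e+00  1.00000000e+00]]
```

View pics/top1.png

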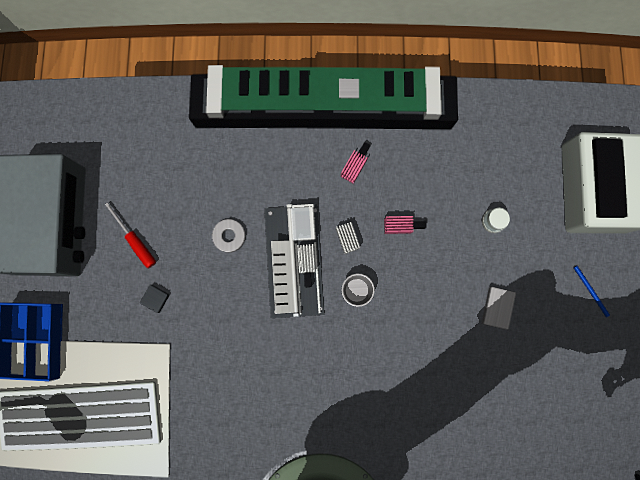

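View pics/scene1.png

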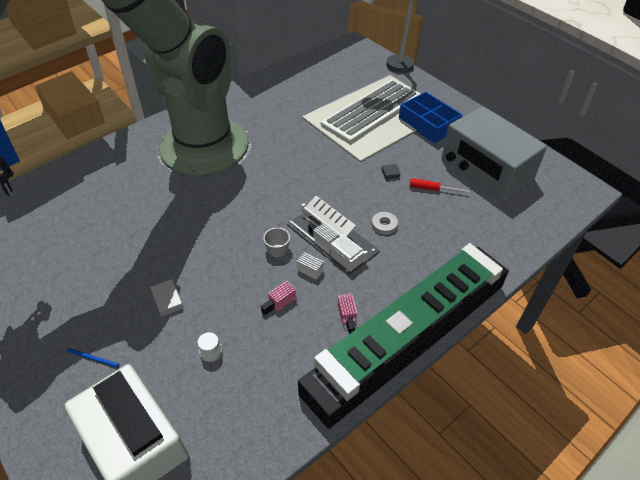

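The top picture shows the bay at about (295,258), with its lane running up the image (world +x). The aluminium block with its black tongue is in the lane at (307,258), tongue at (309,280). The candidates for the block are:
- the one in the lane at (307,258)
- the spare at (348,236), which has no tongue
- pink ones at (355,162) and (400,223)

The lane one fits the description. I'll confirm it in an enlarged crop.

Run:
```python
from h import *
f=pickle.load(open('top1.pkl','rb'))
c=f['color'][190:330,250:390]
cv2.imwrite('pics/crop1.png',cv2.resize(c[:,:,::-1],None,fx=4.28,fy=4.28,interpolation=cv2.INTER_CUBIC))
for uv,z in [((264,207),.006),((318,198),.006),((325,313),.006),((271,318),.006),((307,258),.044),((309,280),.032)]:
    print(uv,onz(f,uv,z).round(4),depth(f,uv).round(4))
```

```text
(264, 207) [0.65   0.1253 0.006 ] [ 0.6516  0.1262 -0.0043]
(318, 198) [0.6699 0.011  0.006 ] [ 0.6712  0.011  -0.0012]
(325, 313) [ 0.4277 -0.0052  0.006 ] [ 0.4276 -0.0052  0.0015]
(271, 318) [0.4164 0.1072 0.006 ] [0.4163 0.1076 0.001 ]
(307, 258) [0.5395 0.0324 0.044 ] [0.5395 0.0324 0.0441]
(309, 280) [0.4952 0.0282 0.032 ] [0.4951 0.0282 0.0344]
```

View pics/crop1.png

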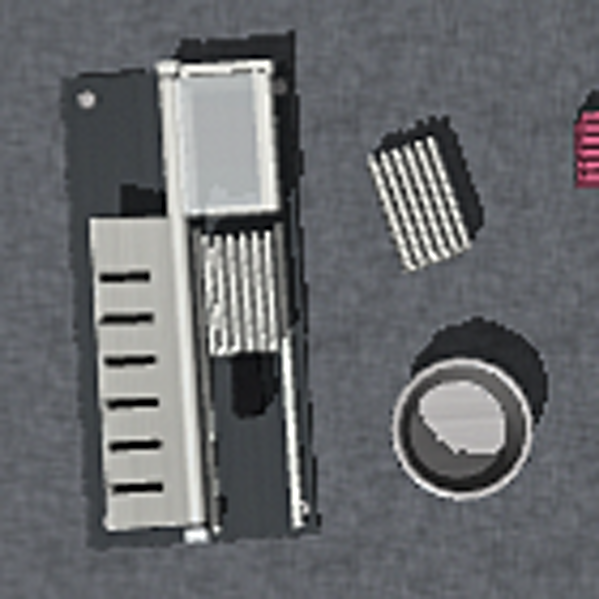

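The crop confirms the target: silver fins at crop (243,293) with a black tongue ending at about (252,415), in the lane. Next I'll fit the bay pose to known points and work out the move.

```bash
cat > fit.py <<'E'
from h import *
from scipy.optimize import least_squares
f=pickle.load(open('top1.pkl','rb'))
cr=lambda u,v:((u+.5)/4.28+250-.5,(v+.5)/4.28+190-.5)
P=[((90,219),(-1,68,52)),((107,528),(-149,68,52)),((197,535),(-154,28,40)),((168,68),(70,28,40)),((62,77),(74,82,6)),((88,547),(-158,82,6)),((320,528),(-158,-30,6)),((300,527),(-154,-20,13))]
W=np.array([onz(f,cr(*a),b[2]/1e3)[:2] for a,b in P]); B=np.array([b[:2] for a,b in P])/1e3
R=lambda t:np.array([[np.cos(t),-np.sin(t)],[np.sin(t),np.cos(t)]])
r=least_squares(lambda p:((B@R(p[2]).T+p[:2])-W).ravel(),[.57,.03,.08],loss='soft_l1',f_scale=.003)
x,y,t=r.x; print('bay',r.x); print((((B@R(t).T+r.x[:2])-W)*1e3).round(1).tolist())
tob=lambda w:(R(t).T@(np.array(w)[:2]-r.x[:2])*1e3).round(1)
for n,uv,z in [('fin TL',(203,232),.044),('fin BL',(213,353),.044),('fin BR',(280,350),.044),('tong L',(234,415),.032),('tong R',(267,412),.032),('cup',(461,430),.045)]:
    w=onz(f,cr(*uv),z); print(n,w.round(4),tob(w))
E
python3 fit.py
```

```text
bay [0.58079501 0.03814857 0.07356985]
[[1.4, -0.4], [-0.5, -1.4], [0.6, 0.1], [0.6, 0.4], [-0.1, 0.3], [-0.4, -0.7], [-2.3, 0.5], [0.4, 1.0]]
fin TL [0.5683 0.053  0.044 ] [-11.3  15.7]
fin BL [0.5107 0.0477 0.044 ] [-69.2  14.6]
fin BR [0.5123 0.0159 0.044 ] [-69.9 -17.2]
tong L [0.4817 0.0377 0.032 ] [-98.9   6.9]
tong R [0.4832 0.022  0.032 ] [-98.5  -9. ]
cup [ 0.4749 -0.07    0.045 ] [-113.6 -100.1]
```

Bay pose is about (0.581, 0.038), yaw 0.0736, with residuals of roughly 1–2 mm. The tongue end is at bay x ≈ -98.5, y ≈ 0, so it needs a push of about 74 mm. I'll set out now.

Request:
carry_out(
  targets=[
    [29,-23,0,0,0,0,114],
    [29,-23,0,0,0,0,114],
    [29,-23,0,0,0,0,114],
    [29,-23,0,0,0,0,114],
    [29,-23,0,0,0,0,114],
  ],
)

```text
clock: 0.52
position: [0.263, -0.459, 0.2045]
tool_rot: [-3.141, 0.0, 0.241]
force: [1.4, -1.1, -0.2]
grip_width: 0.0472
```

Request:
carry_out(
  targets=[
    [29,-23,0,0,0,0,114],
    [29,-23,0,0,0,0,114],
    [29,-23,0,0,0,0,114],
    [29,-23,0,0,0,0,114],
    [29,-23,0,0,0,0,114],
  ],
)

```text
clock: 0.93
position: [0.3765, -0.3128, 0.2047]
tool_rot: [-3.142, 0.0, 0.241]
force: [1.1, -0.2, -0.2]
grip_width: 0.0472
```

Request:
carry_out(
  targets=[
    [0,0,0,0,0,0.8,114],
    [0,0,0,0,0,0.8,114],
    [11,-36.4,5,0,0,0,114],
    [11,-36.4,5,0,0,0,114],
    [11,-36.4,5,0,0,0,114],
  ],
)

```text
clock: 1.35
position: [0.4005, -0.2018, 0.1894]
tool_rot: [-3.142, 0.0, 0.072]
force: [2.2, 0.3, -0.4]
grip_width: 0.0472
```

Request:
carry_out(
  targets=[
    [11,-36.4,5,0,0,0,114],
    [11,-36.4,5,0,0,0,114],
    [11,-36.4,5,0,0,0,114],
    [11,-36.4,5,0,0,0,114],
    [11,-36.4,5,0,0,0,114],
  ],
)

```text
clock: 1.77
position: [0.4422, -0.0158, 0.1645]
tool_rot: [3.142, -0.0, 0.073]
force: [1.1, -0.7, 0.8]
grip_width: 0.0472
```

Request:
carry_out(
  targets=[
    [11,-36.4,5,0,0,0,114],
    [11,-36.4,5,0,0,0,114],
    [0,0,0,0,0.7,0,114],
    [0,0,0,0,0.7,0,114],
    [0,0,0,0,0,0,114],
  ],
)

```text
clock: 2.18
position: [0.4568, 0.0568, 0.1541]
tool_rot: [3.141, -0.148, 0.075]
force: [0.5, -0.2, 1.0]
grip_width: 0.0474
```

Run:
```python
from h import *
s=bot.observe(); print(s['position'],s['tool_rot'],s['qpos'].round(2),s['force'])
f=save('wrist','w1'); print(f['K'],f['k1'],f['T_tool_cam'])
pickle.dump(s,open('s1.pkl','wb'))
save('scene','scene2')
```

```text
[0.45677221 0.05681265 0.15409139] [ 3.14104655 -0.1484533   0.07511362] [-0.04  0.27 -0.28  2.18  0.21  0.56 -1.97] [ 0.47796233 -0.15284638  1.00287543]
[[364.88790668   0.         323.61326171]
 [  0.         364.88790668 242.78813729]
 [  0.           0.           1.        ]] -0.056606161225565756 [[-9.45466085e-04 -9.51962204e-01 -3.06214089e-01  7.88656171e-02]
 [ 9.99999444e-01 -1.04299541e-03  1.54880677e-04  4.39107617e-04]
 [-4.66820439e-04 -3.06213772e-01  9.51962661e-01 -1.68022533e-01]
 [ 0.00000000e+00  0.00000000e+00  0.00000000e+00  1.00000000e+00]]
```

View pics/w1.png

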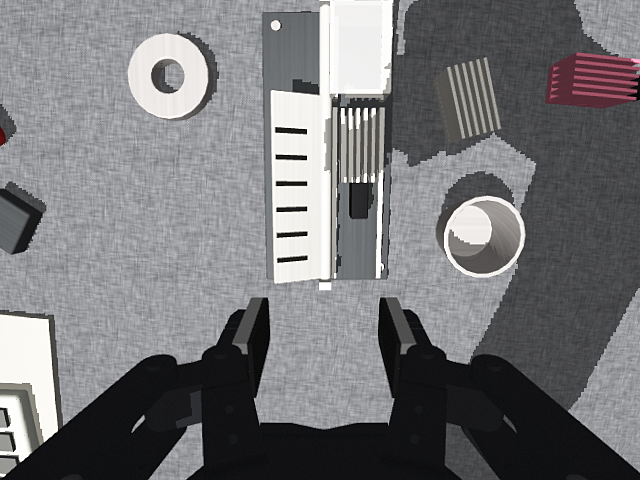

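The wrist picture shows the block and its tongue (end at about (359,218)), the bar at left (275–320), and the fingertips at about (257,298) and (389,298). I'll check the tongue and the tips by depth and rays.

```bash
cat >> h.py <<'E'
from scipy.spatial.transform import Rotation as Ro
BX,BY,BT=.5808,.0381,.0736
def tb(w): 
    d=np.array(w)-[BX,BY,0]; return (Ro.from_rotvec([0,0,-BT]).apply(d)*1e3).round(1)
def Tw(s,f):
    T=np.eye(4);T[:3,:3]=Ro.from_euler('xyz',s['tool_rot']).as_matrix();T[:3,3]=s['position'];return T@f['T_tool_cam']
E
python3 - <<'E'
from h import *
f=pickle.load(open('w1.pkl','rb'));s=pickle.load(open('s1.pkl','rb'));T=Tw(s,f)
print('tcp',tb(s['position']))
for n,uv,z in [('tongL',(350,218),.032),('tongR',(368,218),.032),('bar outer bottom',(276,282),.052),('bar outer top',(272,91),.052),('post',(325,286),.04),('plate BR',(387,279),.006)]:
    print(n,tb(onz(f,uv,z,T)))
for uv in [(250,305),(258,301),(265,303),(383,303),(390,301),(397,305),(258,320),(258,345),(390,345)]:
    w=depth(f,uv,T); t=np.linalg.inv(T@np.linalg.inv(f['T_tool_cam']))@np.append(w,1)
    print(uv,'tool mm',(t[:3]*1e3).round(1))
E
```

```text
tcp [-122.3   27.8  154.1]
tongL [-97.7   5.5  32. ]
tongR [-97.7  -9.4  32. ]
bar outer bottom [-146.6   65.    52. ]
bar outer top [-2.  65.3 52. ]
post [-153.3   26.1   40. ]
plate BR [-156.5  -31.3    6. ]
(250, 305) tool mm [ 11.8 -28.5 -39.3]
(258, 301) tool mm [ 11.6 -26.  -35.5]
(265, 303) tool mm [ 10.6 -23.3 -35.3]
(383, 303) tool mm [ 11.8  24.1 -37.7]
(390, 301) tool mm [ 11.8  27.1 -36.1]
(397, 305) tool mm [ 11.   29.6 -37.9]
(258, 320) tool mm [ 11.7 -23.4 -50.8]
(258, 345) tool mm [  4.4 -23.  -55.8]
(390, 345) tool mm [  4.3  24.2 -55.7]
```

Run:
```python
from h import *
f=pickle.load(open('w1.pkl','rb'));s=pickle.load(open('s1.pkl','rb'));T=Tw(s,f)
for uv in [(100,200),(600,230),(355,150),(300,270)]: print(uv,tb(depth(f,uv,T)))
g=pickle.load(open('scene2.pkl','rb')); c=g['cam_to_world']
p=np.linalg.inv(c)@np.append(s['position'],1); uv=p[:2]/p[2]; uv=uv*(1+g['k1']*(uv@uv)); u,v=(uv*g['K'][0,0]+g['K'][:2,2]); print('tcp px',u,v)
u0,v0=int(u)-60,int(v)-70
im=g['color'][v0:v0+120,u0:u0+140,::-1].copy(); im=cv2.resize(im,None,fx=5,fy=5,interpolation=cv2.INTER_CUBIC)
cv2.circle(im,(int((u-u0+.5)*5),int((v-v0+.5)*5)),3,(0,0,255),-1); cv2.imwrite('pics/sc2.png',im); print(u0,v0)
```

```text
(100, 200) [-83.7 235.2  -1.9]
(600, 230) [-111.3 -235.4   -0. ]
(355, 150) [-43.1   2.3  34.6]
(300, 270) [-139.2   46.5   42.1]
tcp px 310.8488009711349 178.03167015949543
250 108
```

View pics/sc2.png

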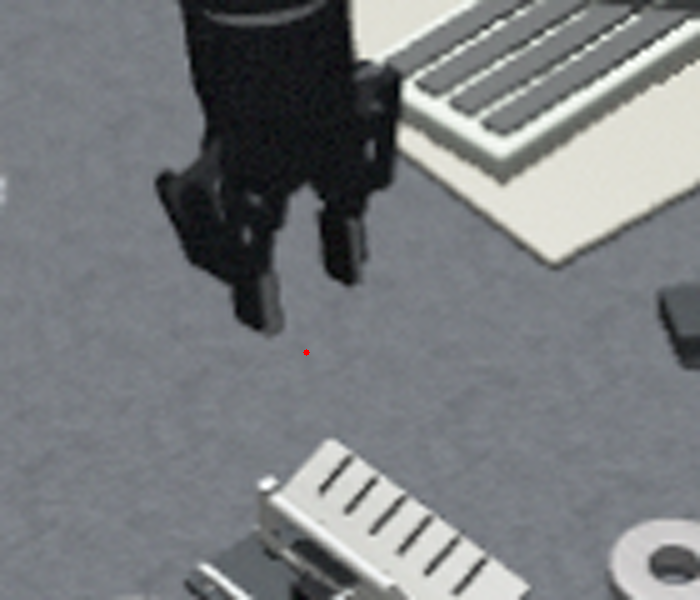

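Both views agree that the fingertips at this opening sit about 32 mm behind the reported TCP, so I'll work from the seen tips. Tip bottom = TCP + 30 mm, and tip front = TCP x + 6 with the 8.5° lean. I'll open slightly and go down close to the bar.

Request:
carry_out(
  targets=[
    [-3.7,0,24.7,0,0,0,102],
    [-3.7,0,24.7,0,0,0,102],
    [-3.7,0,24.7,0,0,0,102],
    [-3.7,0,24.7,0,0,0,102],
    [-2.2,0,14.8,0,0,0,102],
  ],
)

```text
clock: 2.7
position: [0.4586, 0.0561, 0.0377]
tool_rot: [3.141, -0.144, 0.073]
force: [1.3, 0.1, 0.3]
grip_width: 0.0509
```

Request:
carry_out(
  targets=[
    [0,0,0,0,0,0,102],
  ],
)

```text
clock: 2.78
position: [0.4578, 0.0561, 0.0372]
tool_rot: [3.14, -0.142, 0.073]
force: [-0.8, 0.2, -0.4]
grip_width: 0.0511
```

Run:
```python
from h import *
s=bot.observe(); print(tb(s['position']),s['tool_rot'],s['qpos'].round(2),s['force'].round(1),s['grip_width'])
f=save('wrist','w2'); T=Tw(s,f)
for uv in [(250,305),(258,301),(383,303),(390,301)]:
    w=depth(f,uv,T); print(uv,tb(w))
print('tong',tb(depth(f,(355,180),T)))
```

```text
[-121.4   27.    37.2] [ 3.14037149 -0.14183068  0.07318389] [-0.18  0.51 -0.12  2.27  0.38  0.24 -2.14] [-0.8  0.2 -0.4] 0.051145118355110306
(250, 305) [-115.2   55.6   77.9]
(258, 301) [-115.    53.2   73.5]
(383, 303) [-139.8   -9.2    4.9]
(390, 301) [-115.    -0.2   73.9]
tong [-66.8  11.9  43. ]
```

View pics/w2.png

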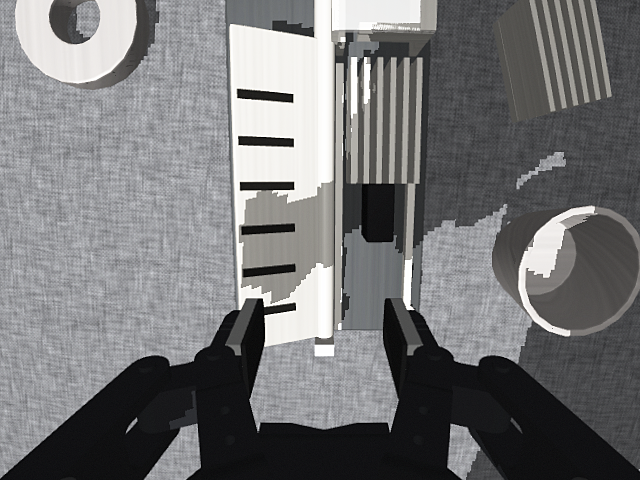

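The picture shows the left fingertip (250,300) over the bar and the right one (398,300) in line with the tongue, which ends at (378,241) with a clear gap. Joint 6 is near its limit, so I'll take out the lean, which isn't needed because the body sits about 105 mm above the TCP.

Request:
carry_out(
  targets=[
    [0,0,0,0,-0.7,0,102],
    [0,0,0,0,-0.68,0,102],
    [0,0,14,0,0,0,102],
    [0,0,0,0,0,0,102],
  ],
)

```text
clock: 3.17
position: [0.4597, 0.0562, 0.0258]
tool_rot: [-3.141, -0.002, 0.071]
force: [-1.4, -0.0, -1.4]
grip_width: 0.0513
```

Run:
```python
from h import *
s=bot.observe(); print(tb(s['position']),s['tool_rot'],s['qpos'].round(3),s['force'].round(1),s['clock'])
```

```text
[-119.5   27.    25.8] [-3.14084950e+00 -1.91865335e-03  7.13760367e-02] [-0.058  0.58  -0.248  2.14   0.312  0.453 -2.048] [-1.4 -0.  -1.4] 3.1667
```

Request:
carry_out(
  targets=[
    [0,0,6,0,0,0,102],
    [0,0,6,0,0,0,102],
    [0,0,5,0,0,0,102],
    [0,0,5,0,0,0,102],
    [0,0,5,0,0,0,102],
  ],
)

```text
clock: 3.58
position: [0.4589, 0.0572, -0.0013]
tool_rot: [-3.141, -0.003, 0.074]
force: [-0.1, 2.3, 6.3]
grip_width: 0.0516
```

Run:
```python
from h import *
s=bot.observe(); print(tb(s['position']),s['tool_rot'],s['qpos'].round(3),s['force'].round(1),s['moment'].round(2),s['clock'])
f=save('scene','scene3'); im=f['color'][180:300,240:400,::-1]; cv2.imwrite('pics/sc3.png',cv2.resize(im,None,fx=5,fy=5,interpolation=cv2.INTER_CUBIC))
```

```text
[-120.1   28.    -1.3] [-3.14123233e+00 -2.92412298e-03  7.39558582e-02] [-0.088  0.634 -0.214  2.15   0.34   0.386 -2.075] [-0.1  2.3  6.3] [ 0.55  0.01 -0.05] 3.5833
```

View pics/sc3.png

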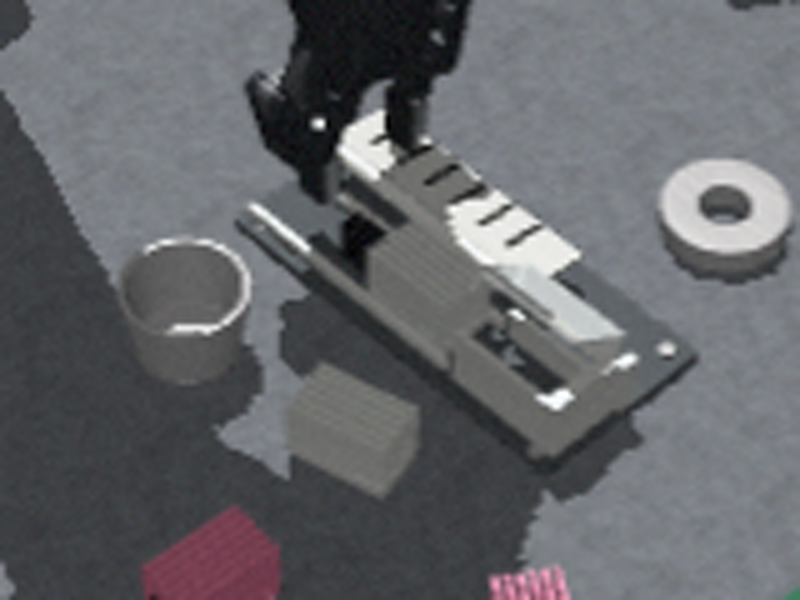

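The guard is up (crop (560,300)), with the left finger on the bar and the right one in the lane behind the tongue at (355,240). I'll press to near the bar's stop.

Request:
carry_out(
  targets=[
    [0,0,4,0,0,0,102],
    [0,0,4,0,0,0,102],
    [0,0,1.5,0,0,0,102],
    [0,0,0,0,0,0,102],
  ],
)

```text
clock: 3.97
position: [0.4588, 0.0565, -0.0108]
tool_rot: [3.141, -0.002, 0.073]
force: [0.2, -0.2, 8.1]
grip_width: 0.0515
```

Request:
carry_out(
  targets=[
    [4,0,0,0,0,0,102],
    [4,0,0,0,0,0,102],
    [4,0,0,0,0,0,102],
    [4,0,0,0,0,0,102],
    [4,0,0,0,0,0,102],
  ],
)

```text
clock: 4.38
position: [0.4777, 0.0582, -0.0107]
tool_rot: [3.141, -0.0, 0.074]
force: [-5.7, 1.9, 6.1]
grip_width: 0.0513
```

Request:
carry_out(
  targets=[
    [4,0,0,0,0,0,102],
    [4,0,0,0,0,0,102],
    [4,0,0,0,0,0,102],
    [4,0,0,0,0,0,102],
    [4,0,0,0,0,0,102],
  ],
)

```text
clock: 4.8
position: [0.4977, 0.0597, -0.0107]
tool_rot: [3.141, -0.0, 0.074]
force: [-6.8, 2.4, 5.4]
grip_width: 0.0512
```

Run:
```python
from h import *
s=bot.observe(); print(tb(s['position']),s['tool_rot'],s['qpos'].round(3),s['force'].round(1),s['moment'].round(2),s['clock'])
f=save('wrist','w4');T=Tw(s,f)
```

```text
[-81.3  27.7 -10.7] [ 3.14130276e+00 -1.78190381e-04  7.40010005e-02] [-0.072  0.687 -0.222  2.051  0.336  0.438 -2.048] [-6.8  2.4  5.4] [0.67 1.2  0.07] 4.8
```

View pics/w4.png

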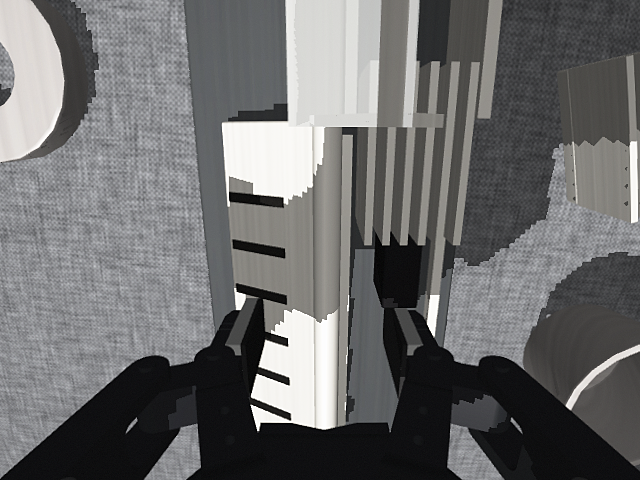

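The block is entering under the raised guard (front near (400,60)), and the right finger is on the tongue end at (400,305). I'll carry on pushing.

Request:
carry_out(
  targets=[
    [4,0,0,0,0,0,102],
    [4,0,0,0,0,0,102],
    [4,0,0,0,0,0,102],
    [4,0,0,0,0,0,102],
    [4,0,0,0,0,0,102],
  ],
)

```text
clock: 5.27
position: [0.5177, 0.0612, -0.0107]
tool_rot: [3.141, -0.0, 0.074]
force: [-5.4, 1.8, 4.6]
grip_width: 0.0513
```

Request:
carry_out(
  targets=[
    [4,0,0,0,0,0,102],
    [4,0,0,0,0,0,102],
    [4,0,0,0,0,0,102],
    [4,0,0,0,0,0,102],
    [3,0,0,0,0,0,102],
  ],
)

```text
clock: 5.68
position: [0.5368, 0.0627, -0.0107]
tool_rot: [3.141, -0.0, 0.074]
force: [-5.7, 2.3, 5.6]
grip_width: 0.0509
```

Request:
carry_out(
  targets=[
    [2,0,0,0,0,0,102],
    [1,0,0,0,0,0,102],
    [1,0,0,0,0,0,102],
  ],
)

```text
clock: 5.93
position: [0.5405, 0.063, -0.0107]
tool_rot: [3.141, -0.0, 0.074]
force: [-4.7, 1.5, 4.9]
grip_width: 0.0515
```

Request:
carry_out(
  targets=[
    [1,0,0,0,0,0,102],
    [1,0,0,0,0,0,102],
    [1,0,0,0,0,0,102],
  ],
)

```text
clock: 6.18
position: [0.5435, 0.0632, -0.0107]
tool_rot: [3.141, -0.0, 0.074]
force: [-6.0, 2.5, 5.6]
grip_width: 0.0513
```

Request:
carry_out(
  targets=[
    [1,0,0,0,0,0,102],
    [1,0,0,0,0,0,102],
  ],
)

```text
clock: 6.35
position: [0.5441, 0.0632, -0.0108]
tool_rot: [3.141, 0.002, 0.074]
force: [-17.5, 2.7, 14.9]
grip_width: 0.0514
```

The force jumped to 17 N at TCP bay x ≈ -35, which is where home should be. One more firm nudge, then a look before drawing back.

Request:
carry_out(
  targets=[
    [1,0,0,0,0,0,102],
    [0,0,0,0,0,0,102],
  ],
)

```text
clock: 6.52
position: [0.5441, 0.063, -0.011]
tool_rot: [3.141, 0.004, 0.073]
force: [-18.0, 2.7, 13.6]
grip_width: 0.0515
```

Request:
carry_out(
  targets=[
    [-3,0,0,0,0,0,102],
    [-4,0,0,0,0,0,102],
    [-4,0,0,0,0,0,102],
    [-4,0,0,0,0,0,102],
    [-4,0,0,0,0,0,102],
  ],
)

```text
clock: 6.93
position: [0.5294, 0.0624, -0.0101]
tool_rot: [-3.141, -0.004, 0.074]
force: [3.7, 3.9, 4.8]
grip_width: 0.0512
```

Run:
```python
from h import *
s=bot.observe(); print(tb(s['position']),s['force'].round(1),s['clock'])
f=save('wrist','w5');T=Tw(s,f)
```

```text
[-49.5  28.  -10.1] [3.7 3.9 4.8] 6.9333
```

View pics/w5.png

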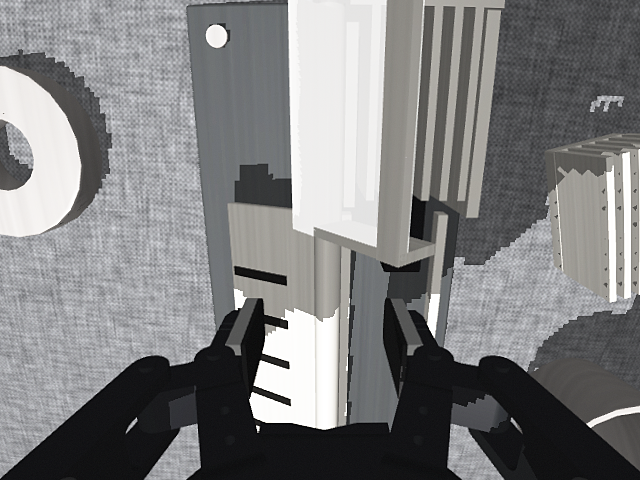

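The block is under the guard, the tongue end shows at (402,270), and the finger is clear of it. I'll check its bay x.

Run:
```python
from h import *
s=bot.observe();f=pickle.load(open('w5.pkl','rb'));T=Tw(s,f)
for uv in [(385,270),(402,271),(419,271)]: print(tb(onz(f,uv,.032,T)))
```

```text
[-22.6   4.7  32. ]
[-23.   -1.7  32. ]
[-23.   -8.1  32. ]
```

The tongue end is at x ≈ -23 (home is -24), so the block is home. Now lift gently so the guard closes.

Request:
carry_out(
  targets=[
    [-5,0,0,0,0,0,102],
    [-5,0,-4,0,0,0,102],
    [0,0,-5,0,0,0,102],
    [0,0,-5,0,0,0,102],
    [0,0,-5,0,0,0,102],
  ],
)

```text
clock: 7.4
position: [0.5182, 0.0606, 0.0089]
tool_rot: [3.141, -0.001, 0.073]
force: [-0.8, -2.5, 2.3]
grip_width: 0.051
```

Request:
carry_out(
  targets=[
    [0,0,-5,0,0,0,102],
    [0,0,-5,0,0,0,102],
    [0,0,-6,0,0,0,102],
    [0,0,-10,0,0,0,102],
    [0,0,-20,0,0,0,102],
  ],
)

```text
clock: 7.82
position: [0.5175, 0.0609, 0.0541]
tool_rot: [3.141, 0.0, 0.073]
force: [0.2, 0.1, -0.2]
grip_width: 0.0512
```

Request:
carry_out(
  targets=[
    [0,0,-30,0,0,0,102],
    [0,0,-30,0,0,0,102],
    [-10,0,-30,0,0,0,102],
    [0,0,-20,0,0,0,102],
    [0,0,0,0,0,0,102],
  ],
)

```text
clock: 8.23
position: [0.5098, 0.0606, 0.169]
tool_rot: [-3.141, -0.008, 0.073]
force: [0.8, -0.1, -0.1]
grip_width: 0.0514
```

Run:
```python
from h import *
s=bot.observe(); print(tb(s['position']),s['force'].round(1),s['clock'])
f=save('wrist','w6');T=Tw(s,f)
g=save('scene','scene4')
a=f['color'][:,:,::-1]; b=cv2.resize(g['color'][170:300,240:400,::-1],(590,480))
cv2.imwrite('pics/fin.png',cv2.resize(np.hstack([a,b]),(800,312)))
```

```text
[-69.2  27.6 169. ] [ 0.8 -0.1 -0.1] 8.2333
```

View pics/fin.png

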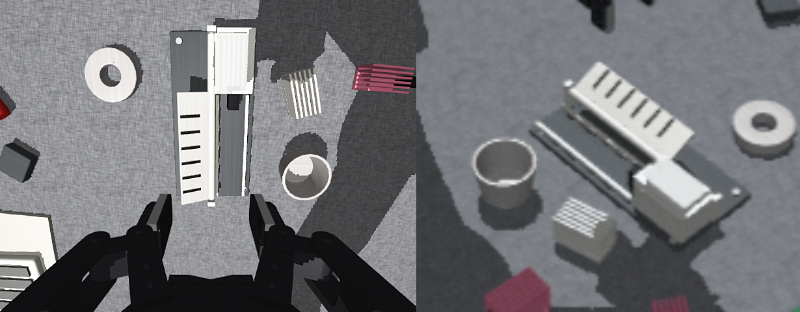

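The guard is shut over the block (left view (233,60), right view (675,190)) with only the tongue showing. The bar is raised, the bystanders haven't moved, and the robot is clear.

Run:
```python
from h import *
f=pickle.load(open('w6.pkl','rb'));s=bot.observe();T=Tw(s,f)
print(tb(onz(f,(234/416*640*1.0,109/312*480),.032,T)))
print(bot.job_done())
```

```text
[-23.5  -2.9  32. ]
the job is handed in; nothing more can be done
None
```

The job is done and handed in at about 8.3 s of the 37 s allowed. One fingertip held the thumb bar down while the other pushed the block by its tongue to the end stop. I then drew the fingers back and up, and the guard sprang shut.

**Last checks:**
- **Block home:** the push force jumped to about 18 N at the expected place. The tongue end measured bay x ≈ -23 to -23.5 mm against the nominal -24, within the camera error.
- **Guard and bystanders:** the final picture shows the guard shut over the block with the bar raised. The cup, spare block and ring, the bystanders nearest the bay, look unmoved. I compared them by eye and did not measure them.
- **Robot clear:** the force on the tool was close to zero at the end.

**Disagreement:** the cameras put the fingertips about 32 mm behind the reported TCP, not at it as described. I worked from the seen tips, and the contacts came where that predicted.

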